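# Clamp the dice tube in its holder

### The job

Put the dice tube away in its clamp holder: lift the sprung bar by its red knob and turn it aside, lay the tube in the two V saddles and slide it gently along them until its end rests against the aluminium stop plate. Then turn the bar back across the tube and let it down gently, never snapping or forced, so that it clamps the tube with its tail down in the notch. Leave the meeples and the jar where they are.

Things in the scene. Friction and masses are not known exactly. Their poses are not given: they have to be found in the camera images.
- holder: Fixed bamboo clamp holder, base 245 x 160 x 10 mm, origin on the table. Its axes: x along the tube's place (centred over y = 0), z up. V saddles at x = -56 and +56 mm (each 16 wide along x, rims 36 high and 26 either side of y = 0); the 96 mm between them is open for fingers. Post at y = 75 mm, stop plate at the +x end. Pressing the tube down on the saddles with over 25 N is too much.
- saddle_mid (a point): At x = 0, y = 0, z = 40 mm of the holder, its axes: midway between the saddles, on the axis of a seated tube. Stop plate (34 mm wide, 23 to 57 mm high): its face is anywhere from 67 to 107 mm from here along +x, different each time and not measured: feel for it slowly, about 10 mm/s, as over 12 N (bumps too) is too much. A tube centred at x = -26 mm lies clear of it.
- post_top (a point): On the axis of the upright post about which the bar turns (x = 0, y = 75 mm of the holder, 62 mm high; collar radius 13 mm). Behind it, centred 30 mm further along the holder's +y, is the notch for the bar's tail: two upright steel cheeks, inner faces 9 mm either side of x = 0, tops 74 mm high.
- knob_mid (a point): Middle of the red knob on the clamp bar: upright cylinder, 20 mm diameter, 40 tall, standing on the bar, 125 mm from the post axis. Bar 14 mm wide, 12 thick, its tail 40 mm long beyond the post. Bar fully down: this point is 94 mm high, bar's top 74, its rubber pad's underside 56 (pad 75 mm from the post). Bar across the holder: knob at x = 0, y = -50 mm of the holder.
- clamp_lift (a joint): Height of the clamp bar above its lowest stop, m, 0 to 0.035. A spring pulls it down: holding it up takes about 7 N at 0 and 12 N at 0.03; let go, it snaps down at once. The tail leaves the notch only above 0.012. With the tube under its pad the bar rests at about 0.003, pressing with about 8 N; over 18 N on the tube is too much; so is a fall faster than 0.4 m/s.
- clamp_bar (a joint): Turn of the clamp bar about the post, rad. 0: across the holder, over the tube's place, tail over the notch (which allows about 0.06 either way). Grows clockwise seen from above, to 1.75; at 1.57 the bar points along the holder's -x, knob at x = -125, y = 75 mm, saddles free. Stays where it is left. Aside means more than 1.2.
- tube_mid (a point): Centre of the dice tube: frosted cylinder with blue end caps and dice inside, 40 mm diameter, 170 long, 0.12 to 0.24 kg, usable either way round. This point's x axis runs along the tube. It starts in a low open bamboo rest with two V saddles, 56 mm either side of the rest's middle, its axis 36 mm above the table.
- jar: Frosted glass jar, 72 mm diameter, 98 mm tall, origin under its centre. Leave alone.
- meeple0: Red acrylic meeple, 28 mm wide, 35 mm tall, origin under its centre. Leave alone.
- meeple1: Blue acrylic meeple, 28 mm wide, 35 mm tall, origin under its centre. Leave alone.
- meeple2: Green acrylic meeple, 28 mm wide, 35 mm tall, origin under its centre. Leave alone.
- meeple3: Yellow acrylic meeple, 28 mm wide, 35 mm tall, origin under its centre. Leave alone.
Things that resemble listed ones, but are neither listed nor needed, are in the scene too. Of the things that look like the part that bears tube_mid, the smallest one is meant.

How it is judged:
By the outcome, as a careful person would: the job done as asked, in the order asked, and still so for the second after the job is handed in, with the robot touching nothing.
It also fails if it takes over 72 s, if anything falls off the work surface, if the arm or the gripper's body presses on something with over 40 N, if the wrist force passes 120 N, or if a joint passes its speed limit or range.

### The arm

A 6-joint arm with a two-finger parallel gripper is mounted at the origin on the work surface. World frame = base frame: x ahead of the robot, y to its left, z up, the work surface at z = 0. Lengths are in m, angles in rad, forces in N, time in s.
With the tool pointing down it reaches from about 0.325 to 0.925 m from the base axis. Payload 3.1 kg.
Tool frame: the origin (TCP) lies midway between the tips of the shut fingers; the grasp point (between the pads) lies 19 mm behind it; y points along the fingers, x is the direction in which the jaws open and shut, and the axes are right-handed (so a half turn about y gives the same grasp; the last joint's range is limited). The gripper opens to 85 mm and grips with 20 to 120 N. Pads are 22 mm wide; open, the fingers measure 114 mm over their backs; the gripper's body (76 mm by 85 mm) begins 54 mm behind the grasp point. The pads swing forward as they close: fully open they stand 13 mm farther back than shut.
Start: joints at [1.071, 0.217, 1.613, -0, 1.311, -0.112], TCP at [0.236, 0.579, 0.231] pointing down, gripper open.
Joint ranges: [-2.75, 2.75], [-0.78, 2.1], [0.31, 2.55], [-1.13, 4.27], [0.13, 2.63], [-2.58, 2.58]. Speed limits (rad/s): [2.79, 2.79, 3.14, 3.14, 3.14, 3.14].

### API

Orientations are given as a rotation vector (axis times angle).
In Python, from bench import telemetry, eyes, order, models gives the robot as it stands. The module is installed in compiled form; this text tells all that it offers.
- The arm moves only by the shell command python3 -m creep 'ROWS' [OPENING] [FORCE]. ROWS is JSON, one flat list of numbers, 4 for each row, row after row: the shift along the tool's x, y, z in mm, then the turn about the tool's y in units of 6 degrees (1.0 is 6 degrees). A call has 1 to 8 rows; each row is the pose to reach, as a shift and turn from the pose commanded when the call began, along the tool's axes at that moment; what a row does not reach only later rows make up. A row lasts 1/12 s, in which the tool goes at most 41.7 mm and 7.16 degrees, less where a joint would pass 70% of its speed; a pose out of reach is approached as far as the arm can. A call with a gripper value outside its range is refused whole. OPENING is the opening, from 0 (shut) to 1 (fully open), set as the call begins (- or left out, the last holds). The fingers move at their own pace and stop on an object; FORCE is the grip in N (left out, the last holds). Time passes only in rows, so rows that repeat a pose let the fingers close. It gives the time, the measured TCP pose, the force and the opening at its end, in the units of the state.
- telemetry.state(): the state, without advancing time (a new reading comes with each control period).
- eyes.camera(name): name is "scene" or "top" or "wrist"; returns a dict with "frame" (420x560x3 uint8, red, green, blue), "vfov" (degrees; the focal length in pixels is half the picture's height over the tangent of half this angle, whatever the lens; pixels are square), "cx", "cy" (the principal point, pixels), "rvec" (rotation vector, rad) and "tvec" (3), from world to camera coordinates, as OpenCV has them; the wrist camera has in their place "T_tool_cam" (4x4, takes a point from camera to tool coordinates, whose origin is the TCP and whose axes are the tool frame's). Camera axes: x right, y down, z forward; pixel columns grow to the right and rows downward; lengths in m; the calibration is good to about 2 mm. The wrist camera is an equidistant fisheye: a pixel r from the principal point sees the ray r / f radians off the axis. A picture is of the moment at which its call begins: read the wrist's pose just before it. There is no depth.
- order.sign_off(): hands the job in, once; it reports no verdict.
Trained networks look in a picture, given as the dict that the camera call returned (one of the last four; its "shot" number tells which), for a name from the list of things; names that differ only in an ending like _2 or _b are one class to them, and where a whole thing is asked for, a point or a joint stands for the part that bears it (a point fixed in the world has none). Each returns a list of dicts, best first, with "score" (0 to 1); they miss things now and then, are a little off and sometimes report something else, mostly with a low value. They report only what shows in the picture. A call takes as long as a camera call. They do not tell look-alikes from the thing itself.
- models.outline_of(query, picture): "pixels" (420x560 bool, what is visible of it).
- models.place_of(query, picture): "point" ([x, y, z] in m, in world coordinates, good to about 4 mm: a listed point, or the origin of a listed thing).
The state is a dict: "clock": time; "qpos": joint angles; "joint_velocities": joint speeds; "effort": joint torques, N m; "tcp_pos": TCP position; "orientation": TCP orientation; "ft_force": force on the tool from outside, world axes, zero at the start; "ft_torque": the same for the moment, N m; "opening": finger opening in m.
Only numpy, scipy, OpenCV 4.12 (cv2) and the standard library are available. Lean on these libraries where they do the work, as an engineer would, in place of code of your own. Each camera call takes 0.05 s, during which the arm holds its last target. There are 200 camera calls.

## Working session

There is one attempt and no reset: what is moved stays moved. The work goes in short steps, Python scripts to look and compute and a shell command to move; the robot and the scene stay as the last step left them, time stands still between calls to the robot, and variables do not carry over. Pictures are saved under pics/ and viewed, about 8 in all and at most 12, crops included, and the job is handed in when it is done.

```bash
mkdir -p pics; cat > h.py <<'E'
import numpy as np,cv2
from scipy.spatial.transform import Rotation as R
from bench import telemetry,eyes,order,models
def save(c,n,crop=None,s=1):
    f=c["frame"]
    if crop: f=f[crop[1]:crop[3],crop[0]:crop[2]]
    f=cv2.resize(f,None,fx=s,fy=s,interpolation=cv2.INTER_CUBIC)
    cv2.imwrite("pics/"+n,f[:,:,::-1])
def K(c):
    f=c["frame"].shape[0]/2/np.tan(np.radians(c["vfov"])/2); return np.array([[f,0,c["cx"]],[0,f,c["cy"]],[0,0,1.]])
def proj(c,P): return cv2.projectPoints(np.array(P,float).reshape(-1,3),np.array(c["rvec"],float),np.array(c["tvec"],float),K(c),None)[0][:,0]
def ray(c,uv,z):
    Rm=cv2.Rodrigues(np.array(c["rvec"],float))[0];o=-Rm.T@np.array(c["tvec"],float).ravel()
    d=Rm.T@np.linalg.inv(K(c))@np.array([uv[0],uv[1],1.]); return o+d*(z-o[2])/d[2]
def tool():
    s=telemetry.state(); return np.array(s["tcp_pos"]),R.from_rotvec(s["orientation"])
def to(target):
    p,r=tool(); return np.round(r.inv().apply(np.array(target)-p)*1000,1)
E
python3 - <<'E'
from h import *
s=telemetry.state();print(s);print(R.from_rotvec(s["orientation"]).as_matrix().round(3))
a=eyes.camera("scene");b=eyes.camera("top")
save(a,"s0.png");save(b,"t0.png")
for n,c in(("s",a),("t",b)):
  for q in["holder","saddle_mid","post_top","knob_mid","tube_mid","jar","meeple0"]:
    print(n,q,[(np.round(d["point"],3).tolist(),round(d["score"],2),proj(c,d["point"])[0].round().tolist()) for d in models.place_of(q,c)[:4]])
E
```

```text
{'clock': 0.0, 'qpos': array([ 1.07076190e+00,  2.17739125e-01,  1.61495520e+00,  1.84666845e-05,
        1.31131469e+00, -1.12208254e-01]), 'joint_velocities': array([-0.00165794, -0.00052903,  0.00178779,  0.00044571, -0.00113942,
       -0.0003978 ]), 'effort': array([-1.20704906e-03, -3.96839011e+01, -3.03858161e+01, -2.73072201e-04,
        9.77812131e-03,  2.02007448e-05]), 'tcp_pos': array([0.23593931, 0.57785887, 0.22996661]), 'orientation': array([-1.3692038 , -0.91731932,  0.92086706]), 'ft_force': array([ 0.84552725, -0.02516322,  0.55679839]), 'ft_torque': array([-0.02453083,  0.02332068, -0.01291333]), 'opening': 0.08548673331374972}
[[ 0.378 -0.001 -0.926]
 [ 0.926 -0.002  0.378]
 [-0.002 -1.     0.   ]]
s holder [([0.504, -0.146, -0.004], 0.63, [205.0, 238.0])]
s saddle_mid [([0.504, -0.142, 0.039], 0.77, [205.0, 225.0]), ([0.43, 0.048, 0.002], 0.33, [278.0, 221.0])]
s post_top [([0.577, -0.122, 0.064], 0.84, [207.0, 234.0])]
s knob_mid [([0.457, -0.159, 0.092], 0.69, [200.0, 198.0])]
s tube_mid [([0.556, 0.206, 0.034], 0.7, [338.0, 240.0]), ([0.309, 0.248, 0.026], 0.6
[... 268 characters left out ...]
.0]), ([0.491, -0.407, 0.003], 0.42, [112.0, 232.0])]
t holder [([0.505, -0.145, 0.001], 0.78, [347.0, 211.0])]
t saddle_mid [([0.505, -0.143, 0.041], 0.89, [349.0, 208.0])]
t post_top []
t knob_mid [([0.459, -0.158, 0.097], 0.73, [358.0, 221.0])]
t tube_mid [([0.271, 0.515, 0.026], 0.91, [105.0, 291.0]), ([0.552, 0.205, 0.034], 0.85, [223.0, 190.0]), ([0.305, 0.249, 0.028], 0.77, [204.0, 280.0])]
t jar [([0.482, 0.41, 0.002], 0.73, [151.0, 216.0]), ([0.687, 0.305, 0.001], 0.25, [192.0, 147.0])]
t meeple0 [([0.48, 0.41, 0.005], 0.61, [151.0, 216.0]), ([0.491, -0.41, -0.002], 0.58, [440.0, 217.0]), ([0.428, 0.047, -0.002], 0.57, [279.0, 237.0]), ([0.688, 0.303, -0.003], 0.47, [192.0, 147.0])]
```

View pics/s0.png

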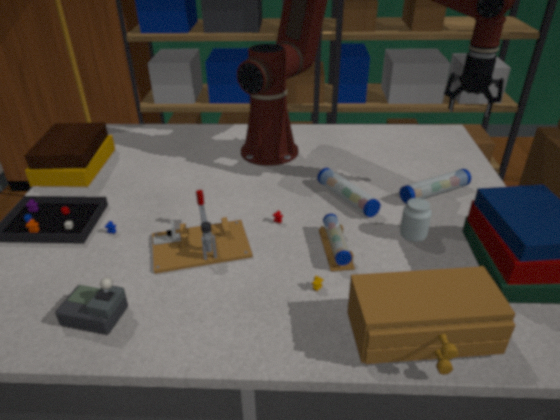

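View pics/t0.png

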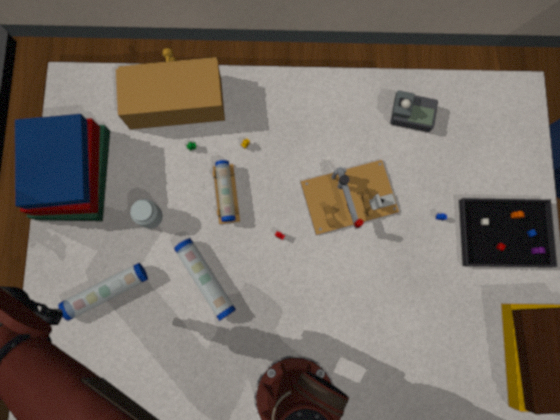

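Three tube candidates in the top view: (225,190) in the bamboo rest, (204,280) and (105,291) both lying on the table and longer. The one in the rest fits (smallest, in a rest). I'll confirm in a crop.

```bash
python3 - <<'E'
from h import *
b=eyes.camera("top")
save(b,"t1.png",(160,130,420,320),3)
a=eyes.camera("scene")
for n,c in(("t",b),("s",a)):
  for d in models.outline_of("tube_mid",c):
    m=d["pixels"].astype(np.uint8); r=cv2.minAreaRect(cv2.findNonZero(m)); bx=cv2.boxPoints(r)
    print(n,round(d["score"],2),np.round(r[0]),np.round(r[1]),m.sum())
    if n=="t":
      w=[ray(c,p,0.036)[:2] for p in bx]; w=np.array(w); e=[w[1]-w[0],w[2]-w[1]]; L=max(e,key=np.linalg.norm)
      print("  centre",w.mean(0).round(4),"len",[round(np.linalg.norm(x),4) for x in e],"ang",np.degrees(np.arctan2(L[1],L[0])).round(1))
  for q in["post_top","saddle_mid","knob_mid","holder"]:
    for d in models.outline_of(q,c)[:1]:
      m=d["pixels"].astype(np.uint8); r=cv2.minAreaRect(cv2.findNonZero(m));print(n,q,[np.round(x) for x in r],m.sum())
      if q=="holder" and n=="t":
        w=np.array([ray(c,p,0.01)[:2] for p in cv2.boxPoints(r)]);e=w[1]-w[0],w[2]-w[1];print("  ",w.mean(0).round(4),[(round(np.linalg.norm(x),4),np.degrees(np.arctan2(x[1],x[0])).round(1)) for x in e])
E
```

```text
t 0.77 [225. 190.] [63. 15.] 890
  centre [0.5533 0.2015] len [np.float64(0.041), np.float64(0.1794)] ang -172.1
t 0.73 [102. 291.] [21. 95.] 1944
  centre [0.2706 0.5175] len [np.float64(0.2457), np.float64(0.0588)] ang -61.3
t post_top [array([349., 197.]), array([63., 86.]), np.float64(73.0)] 4682
t saddle_mid [array([348., 197.]), array([63., 85.]), np.float64(72.0)] 4622
t knob_mid [array([349., 197.]), array([63., 10.]), np.float64(72.0)] 455
t holder [array([349., 197.]), array([64., 87.]), np.float64(74.0)] 4758
   [ 0.5451 -0.1508] [(np.float64(0.2532), np.float64(-72.6)), (np.float64(0.1847), np.float64(-165.9))]
s 0.91 [348. 192.] [72. 20.] 1264
s 0.69 [336. 240.] [53. 17.] 827
s 0.68 [434. 186.] [18. 74.] 1186
s post_top [array([196., 229.]), array([ 75., 100.]), np.float64(80.0)] 4010
s saddle_mid [array([196., 228.]), array([ 75., 100.]), np.float64(80.0)] 3946
s knob_mid [array([203., 217.]), array([54., 11.]), np.float64(79.0)] 387
s holder [array([196., 229.]), array([76., 99.]), np.float64(80.0)] 4031
```

View pics/t1.png

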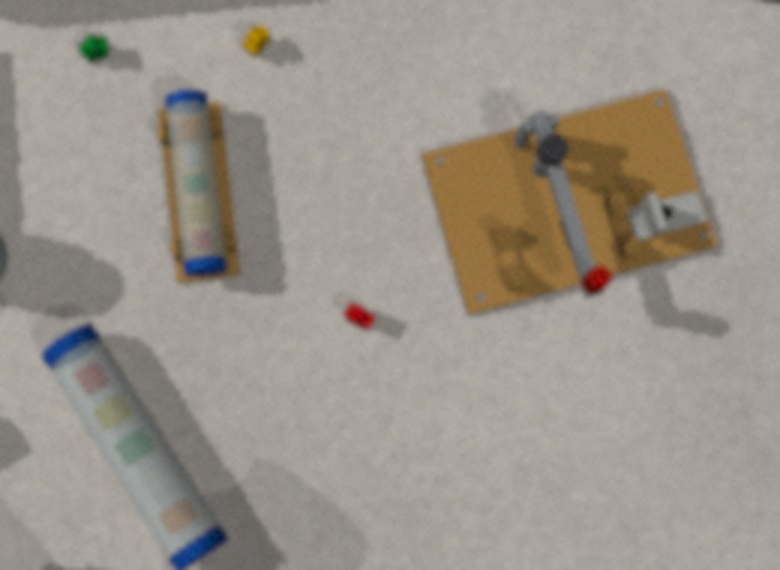

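The crop shows the 40 × 170 mm tube in the bamboo rest at top-view pixel (225,190). The two longer, thicker tubes lie on the bare table, so the one in the rest is meant. The bar is across the holder, with the knob at (358,222) and the stop plate on the right, so holder +x is roughly world −y. Next I move above the knob.

```bash
python3 -m creep '[-250,5,-202,0,-250,5,-202,0,-250,5,-202,0,-250,5,-202,0,-250,5,-202,0,-250,5,-202,0,-250,5,-202,0,-250,5,-202,0]' 1 60
python3 -m creep '[-250,5,-202,0,-250,5,-202,0,-250,5,-202,0,-250,5,-202,0,-250,5,-202,0,-250,5,-202,0,-250,5,-202,0,-250,5,-202,0]'
python3 -m creep '[-99,0,-80,-6.4,-99,0,-80,-6.4,-99,0,-80,-6.4,-99,0,-80,-6.4,-99,0,-80,-6.4,-99,0,-80,-6.4,-99,0,-80,-6.4,-99,0,-80,-6.4]'
python3 - <<'E'
from h import *
p,r=tool();w=eyes.camera("wrist");save(w,"w0.png",None,1.4)
print(p,r.as_matrix().round(3).tolist(),telemetry.state()["qpos"].round(2))
for q in["knob_mid","post_top","saddle_mid"]:
  print(q,[(np.round(d["point"],4).tolist(),round(d["score"],2)) for d in models.place_of(q,w)[:2]])
E
```

```text
clock: 2.07
tcp_pos: [0.329, 0.2681, 0.2263]
orientation: [-1.369, -0.919, 0.918]
ft_force: [1.3, 0.8, -0.4]
opening: 0.0852
clock: 2.73
tcp_pos: [0.4219, -0.0403, 0.2219]
orientation: [-1.371, -0.918, 0.917]
ft_force: [0.1, 0.7, 0.2]
opening: 0.0855
clock: 3.4
tcp_pos: [0.4578, -0.159, 0.2213]
orientation: [-1.063, -1.413, 1.413]
ft_force: [-0.0, 0.1, 1.1]
opening: 0.0851
[ 0.45783656 -0.15902222  0.22132752] [[-0.276, 0.0, -0.961], [0.961, -0.0, -0.276], [-0.0, -1.0, -0.0]] [-0.48 -0.08  1.95 -0.    1.27 -2.33]
knob_mid [([0.456, -0.1576, 0.092], 0.98)]
post_top [([0.5765, -0.1273, 0.062], 0.59)]
saddle_mid [([0.5049, -0.1462, 0.0338], 0.82)]
```

View pics/w0.png

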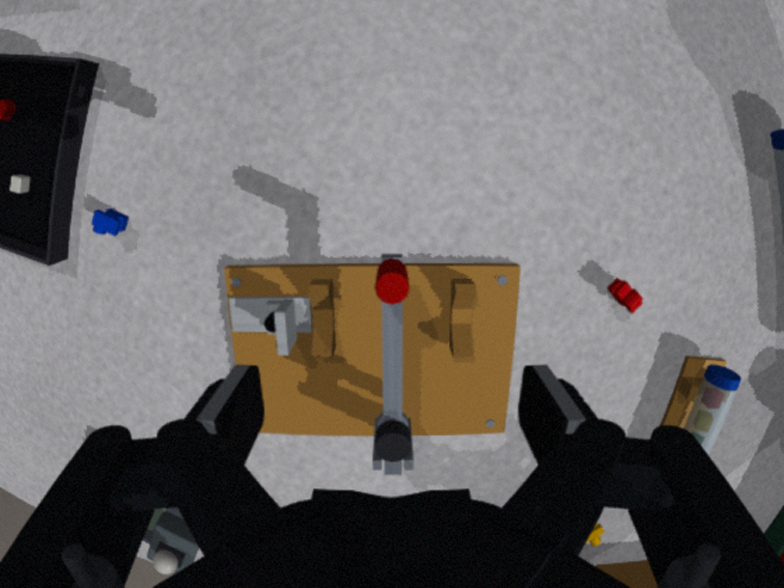

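The bar is aligned with the tool, so the holder's y axis has a yaw of 16°. The knob shows at (392,282) in the enlarged wrist view, matching (0.457,−0.158). The stop plate is at (290,325). Now I descend and grip the knob.

```bash
python3 -m creep '[1,20,0.5,0,1,45,0.5,0,1,70,0.5,0,1,95,0.5,0,1,115,0.5,0,1,130,0.5,0,1,138,0.5,0,1,138,0.5,0]'
python3 -m creep '[0,0,0,0,0,0,0,0,0,0,0,0,0,0,0,0,0,0,0,0,0,0,0,0,0,0,0,0,0,0,0,0]' 0 80
python3 - <<'E'
from h import *
p,r=tool();w=eyes.camera("wrist");save(w,"w1.png");print(p)
s=telemetry.state();print(s["opening"],s["ft_force"])
print([np.round(d["point"],4).tolist() for d in models.place_of("knob_mid",w)[:2]])
E
```

```text
clock: 4.27
tcp_pos: [0.4555, -0.1571, 0.0813]
orientation: [-1.058, -1.412, 1.414]
ft_force: [-0.5, 0.4, -0.3]
opening: 0.0856
clock: 4.93
tcp_pos: [0.4575, -0.1584, 0.0838]
orientation: [-1.063, -1.414, 1.414]
ft_force: [-1.0, -0.3, 2.2]
opening: 0.0179
[ 0.45751041 -0.15839721  0.08380715]
0.01755790789874243 [-1.23968569 -0.78694845  1.43491327]
[[0.4581, -0.1577, 0.0966]]
```

```bash
python3 -m creep '[0,-3,0,0,0,-7,0,0,0,-11,0,0,0,-15,0,0,0,-19,0,0,0,-23,0,0,0,-25,0,0,0,-25,0,0]'
python3 - <<'E'
from h import *
p,r=tool();s=telemetry.state();print(p,s["opening"],s["ft_force"])
w=eyes.camera("wrist")
print([np.round(d["point"],4).tolist() for d in models.place_of("knob_mid",w)[:2]])
th=np.radians(16);y=np.array([np.cos(th),np.sin(th),0]);x=np.array([np.sin(th),-np.cos(th),0])
post=p+.125*y
# rows for turn, in tool axes now
for k in range(1,17):
  a=np.radians(6*k); k0=post+.125*(-np.cos(a)*y-np.sin(a)*x); print(k,(r.inv().apply(k0-p)*1000).round(1))
E
```

```text
clock: 5.7
tcp_pos: [0.4581, -0.1574, 0.1073]
orientation: [-1.064, -1.416, 1.411]
ft_force: [8.3, 0.6, -10.1]
opening: 0.0177
[ 0.45806057 -0.15736269  0.10725913] 0.01766962934431044 [  8.34881534   0.57205082 -10.07110825]
[[0.4582, -0.158, 0.1147]]
1 [13.1  0.  -0.7]
2 [26.   0.  -2.8]
3 [38.6  0.  -6.2]
4 [ 50.8   0.  -10.9]
5 [ 62.5   0.1 -16.9]
6 [ 73.4   0.1 -24. ]
7 [ 83.6   0.1 -32.3]
8 [ 92.8   0.2 -41.6]
9 [101.    0.2 -51.7]
10 [108.1   0.2 -62.7]
11 [114.    0.3 -74.4]
12 [118.7   0.3 -86.6]
13 [122.1   0.3 -99.3]
14 [ 124.1    0.4 -112.2]
15 [ 124.7    0.4 -125.3]
16 [ 124.     0.5 -138.3]
```

```bash
python3 -m creep '[13.1,0,-1.4,1,26,0,-3.5,2,38.6,0,-6.9,3,50.8,0,-11.6,4,62.5,0,-17.6,5,73.4,0,-24.7,6,83.6,0,-33,7,92.8,0,-42.3,8]'
python3 -m creep '[13.1,0,-0.7,1,26,0,-2.8,2,38.6,0,-6.2,3,50.8,0,-10.9,4,62.5,0,-16.9,5,73.4,0,-24,6,83.6,0,-32.3,7,83.6,0,-32.3,7]'
python3 - <<'E'
from h import *
p,r=tool();s=telemetry.state();print(p,s["opening"],s["ft_force"],r.as_matrix().round(3).tolist(),s["qpos"].round(2))
w=eyes.camera("wrist")
print([np.round(d["point"],4).tolist() for d in models.place_of("knob_mid",w)[:2]])
E
```

```text
clock: 6.47
tcp_pos: [0.4724, -0.0576, 0.107]
orientation: [-1.427, -0.788, 0.787]
ft_force: [7.7, -6.9, -10.5]
opening: 0.0176
clock: 7.13
tcp_pos: [0.5431, -0.0049, 0.1058]
orientation: [-1.563, -0.217, 0.222]
ft_force: [1.0, -8.9, -10.7]
opening: 0.0172
[ 0.54313783 -0.00490525  0.1057957 ] 0.017244109251628 [  1.0066717   -8.88159395 -10.6572074 ] [[0.961, -0.003, -0.276], [0.276, -0.004, 0.961], [-0.004, -1.0, -0.003]] [-0.14  0.19  1.9  -0.    1.05 -0.41]
[[0.5432, 0.0008, 0.1138]]
```

```bash
python3 -m creep '[0,3,0,0,0,6,0,0,0,9,0,0,0,12,0,0,0,15,0,0,0,18,0,0,0,20,0,0,0,22,0,0]'
python3 -m creep '[0,0.5,0,0,0,1,0,0,0,1.5,0,0,0,2,0,0,0,2.5,0,0,0,3,0,0,0,3,0,0,0,3,0,0]'
```

```text
clock: 7.9
tcp_pos: [0.5419, -0.0045, 0.0845]
orientation: [-1.561, -0.219, 0.225]
ft_force: [-0.2, -3.8, -0.8]
opening: 0.0178
clock: 8.57
tcp_pos: [0.5432, -0.0039, 0.0837]
orientation: [-1.561, -0.221, 0.222]
ft_force: [-1.3, -5.3, -0.2]
opening: 0.0176
```

```bash
python3 -m creep '[0,0,0,0,0,0,0,0,0,0,0,0,0,0,0,0,0,0,0,0,0,0,0,0]' 1
python3 -m creep '[0,-25,0,0,0,-60,0,0,0,-95,0,0,0,-110,0,0,0,-110,0,0,0,-110,0,0]'
python3 - <<'E'
from h import *
w=eyes.camera("wrist")
print([np.round(d["point"],4).tolist() for d in models.place_of("knob_mid",w)[:2]])
p,r=tool();print(p,to([.553,.2035,p[2]]),telemetry.state()["opening"])
E
```

```text
clock: 9.07
tcp_pos: [0.5434, -0.0029, 0.0833]
orientation: [-1.559, -0.222, 0.222]
ft_force: [-0.3, -0.3, 0.4]
opening: 0.0851
clock: 9.57
tcp_pos: [0.5443, -0.0032, 0.1945]
orientation: [-1.56, -0.224, 0.22]
ft_force: [-0.1, 1.1, -0.9]
opening: 0.0857
[]
[ 0.54213508 -0.00294895  0.19153808] [6.800e+01 1.000e-01 1.952e+02] 0.08538051335467044
```

```bash
python3 -m creep '[10,0,28,-1,20,0,57,-2,30,0,86,-3,40,0,115,-4,50,0,144,-5,60,0,173,-6,68,0,195,-7,68,0,195,-7]'
python3 -m creep '[0,0,0,-1,0,0,0,-2,0,0,0,-3,0,0,0,-4,0,0,0,-5,0,0,0,-6,0,0,0,-6.7,0,0,0,-6.7]'
python3 - <<'E'
from h import *
p,r=tool();w=eyes.camera("wrist");save(w,"w2.png",None,1.4)
print(p,r.as_matrix().round(3).tolist())
T=np.array(w["T_tool_cam"]);f=K(w)[0,0]
def wray(uv,z):
  d=np.array([uv[0]-w["cx"],uv[1]-w["cy"]]);q=np.hypot(*d);a=q/f
  v=np.r_[d/q*np.sin(a),np.cos(a)]; o=p+r.apply(T[:3,3]); v=r.apply(T[:3,:3]@v); return (o+v*(z-o[2])/v[2])
print([(np.round(d["point"],4).tolist(),d["score"]) for d in models.place_of("tube_mid",w)[:3]])
for d in models.outline_of("tube_mid",w)[:3]:
  m=d["pixels"].astype(np.uint8);pts=cv2.findNonZero(m)[:,0]
  W=np.array([wray(q,.036)[:2] for q in pts]);r0=cv2.minAreaRect((W*1000).astype(np.float32));print(d["score"],r0,pts.mean(0))
E
```

```text
clock: 10.33
tcp_pos: [0.5526, 0.2068, 0.1905]
orientation: [-1.417, -0.794, 0.799]
ft_force: [-0.2, -0.6, 0.5]
opening: 0.0854
clock: 11.0
tcp_pos: [0.553, 0.202, 0.1908]
orientation: [-1.134, -1.312, 1.319]
ft_force: [0.0, -0.2, 0.7]
opening: 0.0856
[0.55297789 0.20204565 0.19081529] [[-0.146, -0.004, -0.989], [0.989, -0.001, -0.146], [-0.001, -1.0, 0.004]]
[([0.5457, 0.2038, 0.0383], 0.96)]
0.95 ((306.12841796875, 455.2119140625), (53.90621566772461, 147.19586181640625), 27.634750366210938) [523.43843462  22.6471524 ]
0.8 ((374.4679260253906, 290.8061218261719), (80.5306625366211, 60.82889938354492), 34.45535659790039) [398.44073413  32.24318124]
0.58 ((556.3554077148438, 202.15182495117188), (181.2037353515625, 41.183109283447266), 8.318495750427246) [278.21323142 188.2489457 ]
```

View pics/w2.png

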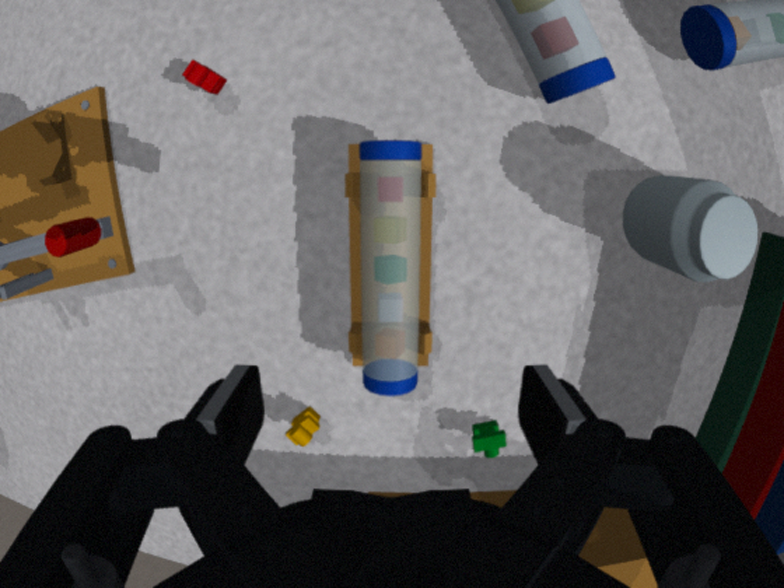

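The view is aligned with the tube: axis at column 390, ends at rows 140 and 393, and nothing is near the fingers. Next I descend and grip.

```bash
python3 -m creep '[0,25,0,0,0,50,0,0,0,75,0,0,0,100,0,0,0,125,0,0,0,145,0,0,0,160,0,0,0,167,0,0]'
python3 -m creep '[0,4,0,0,0,7,0,0,0,7,0,0]'
python3 -m creep '[0,0,0,0,0,0,0,0,0,0,0,0,0,0,0,0,0,0,0,0,0,0,0,0,0,0,0,0,0,0,0,0]' 0 40
python3 - <<'E'
from h import *
p,r=tool();s=telemetry.state();print(p,s["opening"],s["ft_force"])
E
```

```text
clock: 11.82
tcp_pos: [0.5519, 0.2022, 0.023]
orientation: [-1.134, -1.31, 1.318]
ft_force: [-0.1, -0.0, 0.9]
opening: 0.0853
clock: 12.07
tcp_pos: [0.5547, 0.2031, 0.0196]
orientation: [-1.137, -1.316, 1.315]
ft_force: [0.1, 0.1, 0.1]
opening: 0.0853
clock: 12.73
tcp_pos: [0.5554, 0.2018, 0.0207]
orientation: [-1.139, -1.317, 1.318]
ft_force: [-0.9, -4.7, 4.7]
opening: 0.0388
[0.55537271 0.20178685 0.02065643] 0.03883750528018513 [-0.93670107 -4.66471232  4.67458831]
```

```bash
python3 -m creep '[0,-5,0,0,0,-15,0,0,0,-35,0,0,0,-60,0,0,0,-90,0,0,0,-120,0,0,0,-140,0,0,0,-145,0,0]'
python3 -m creep '[0,0,0,1,0,0,0,2,0,0,0,3,0,0,0,4,0,0,0,5,0,0,0,6,0,0,0,7,0,0,0,7]'
python3 - <<'E'
from h import *
p,r=tool();s=telemetry.state();print(p,s["opening"],s["ft_force"],r.as_matrix().round(3).tolist())
print(to([.4975,-.1175,p[2]]))
w=eyes.camera("wrist")
print([(np.round(d["point"],4).tolist(),d["score"]) for d in models.place_of("tube_mid",w)[:3]])
E
```

```text
clock: 13.4
tcp_pos: [0.5572, 0.2044, 0.1699]
orientation: [-1.141, -1.324, 1.31]
ft_force: [1.6, 0.5, -1.4]
opening: 0.0388
clock: 14.07
tcp_pos: [0.553, 0.2031, 0.1627]
orientation: [-1.43, -0.764, 0.768]
ft_force: [-0.1, 0.6, -2.3]
opening: 0.0387
[0.55303663 0.20310553 0.16266283] 0.038746969013912516 [-0.09070321  0.58688937 -2.26180159] [[0.555, -0.003, -0.832], [0.832, -0.0, 0.555], [-0.002, -1.0, 0.002]]
[-2.975e+02  2.000e-01 -1.317e+02]
[([0.5494, 0.2075, 0.1789], 0.72)]
```

```bash
python3 -m creep '[-20,0,-9,0,-48,0,-21,0,-76,0,-34,0,-106,0,-47,0,-136,0,-60,0,-165,0,-73,0,-190,0,-84,0,-215,0,-95,0]'
python3 -m creep '[-25,0,-11,1,-48,0,-21,2,-66,0,-30,3,-77,0,-35,4,-82,0,-37,5,-82,0,-37,6,-82,0,-37,6.7,-82,0,-37,6.7]'
python3 - <<'E'
from h import *
p,r=tool();s=telemetry.state();w=eyes.camera("wrist");save(w,"w3.png",None,1.4)
print(p,s["opening"],s["ft_force"],r.as_matrix().round(3).tolist(),s["qpos"].round(2))
print(to([.4975,-.1175,p[2]]))
for q in["tube_mid","saddle_mid","post_top","knob_mid"]:print(q,[(np.round(d["point"],4).tolist(),d["score"]) for d in models.place_of(q,w)[:2]])
E
```

```text
clock: 14.83
tcp_pos: [0.5137, -0.0299, 0.164]
orientation: [-1.43, -0.769, 0.769]
ft_force: [1.0, 0.8, -2.1]
opening: 0.0383
clock: 15.5
tcp_pos: [0.4995, -0.1174, 0.1639]
orientation: [-1.559, -0.222, 0.222]
ft_force: [0.4, 0.2, -1.7]
opening: 0.0392
[ 0.4994894  -0.117416    0.16390719] 0.03916980802977786 [ 0.39475972  0.24300763 -1.68629278] [[0.96, -0.001, -0.279], [0.279, 0.0, 0.96], [-0.0, -1.0, 0.001]] [-0.37  0.05  1.93  0.    1.16 -0.65]
[-2.   0.1  0.4]
tube_mid [([0.4971, -0.1115, 0.1784], 0.56)]
saddle_mid []
post_top [([0.5738, -0.1252, 0.0608], 0.77), ([0.5466, -0.0047, 0.0949], 0.17)]
knob_mid [([0.5442, -0.0016, 0.0941], 0.9)]
```

View pics/w3.png

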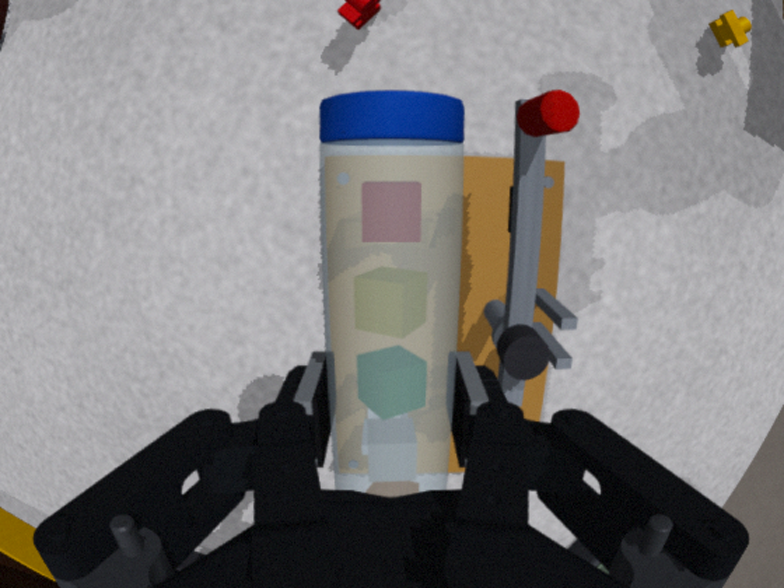

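Tube is above the saddles and parallel to the holder, and the bar is aside with its knob at (550,112). Descending, slowly at the end.

```bash
python3 -m creep '[-1,15,0,0,-1,35,0,0,-1,58,0,0,-1,80,0,0,-1,100,0,0,-1,115,0,0,-1,125,0,0,-1,130,0,0]'
python3 -m creep '[0,1,0,0,0,2,0,0,0,3,0,0,0,4,0,0,0,5,0,0,0,6,0,0]'
python3 -m creep '[0,0.5,0,0,0,1,0,0,0,1.5,0,0,0,2,0,0,0,2,0,0]'
```

```text
clock: 16.42
tcp_pos: [0.4978, -0.1171, 0.0327]
orientation: [-1.558, -0.221, 0.224]
ft_force: [-0.5, 0.1, -1.7]
opening: 0.0387
clock: 16.92
tcp_pos: [0.4994, -0.1179, 0.0289]
orientation: [-1.56, -0.223, 0.221]
ft_force: [-1.0, -0.2, -2.9]
opening: 0.0385
clock: 17.33
tcp_pos: [0.4988, -0.1177, 0.0267]
orientation: [-1.559, -0.221, 0.222]
ft_force: [-2.8, -0.6, 2.1]
opening: 0.0387
```

```bash
python3 -m creep '[0,0.5,0,0,0,1,0,0,0,1,0,0]'
python3 -m creep '[0,0,0,0,0,0,0,0]'
```

```text
clock: 17.58
tcp_pos: [0.4988, -0.1177, 0.0266]
orientation: [-1.559, -0.221, 0.223]
ft_force: [-5.6, -0.3, 9.2]
opening: 0.0389
clock: 17.75
tcp_pos: [0.4989, -0.1178, 0.0266]
orientation: [-1.559, -0.221, 0.223]
ft_force: [-5.5, 0.2, 9.2]
opening: 0.0384
```

```bash
python3 -m creep '[-0.5,-0.5,0,0,-1,-0.5,0,0,-1,-0.5,0,0]'
```

```text
clock: 18.0
tcp_pos: [0.4981, -0.1181, 0.0259]
orientation: [-1.56, -0.222, 0.221]
ft_force: [-1.3, -0.6, 1.1]
opening: 0.0386
```

```bash
python3 -m creep '[0,0.6,0,0,0,0.6,0,0]'
python3 - <<'E'
from h import *
a=eyes.camera("scene");save(a,"s1.png",(130,160,290,280),5)
b=eyes.camera("top")
for n,c in(("s",a),("t",b)):
  print(n,[(np.round(d["point"],4).tolist(),round(d["score"],2)) for d in models.place_of("tube_mid",c)[:4]])
E
```

```text
clock: 18.17
tcp_pos: [0.498, -0.1182, 0.0257]
orientation: [-1.56, -0.221, 0.222]
ft_force: [-2.4, 0.0, 6.3]
opening: 0.0386
s [([0.3115, 0.2488, 0.0216], 0.8), ([0.6993, 0.1523, -0.002], 0.73), ([0.2685, 0.5177, 0.0257], 0.63), ([0.4916, -0.4056, -0.0007], 0.6)]
t [([0.3066, 0.2494, 0.026], 0.94), ([0.2723, 0.5157, 0.0293], 0.85)]
```

View pics/s1.png

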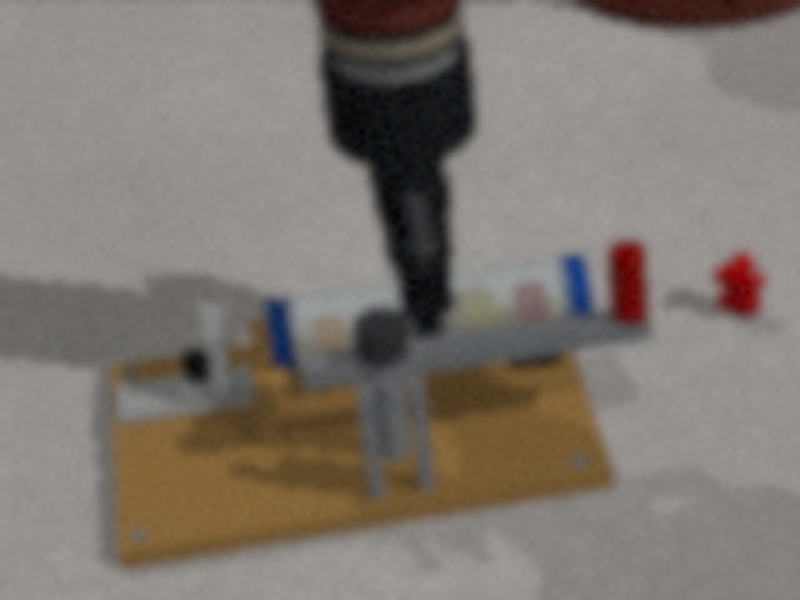

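The tube is in the saddles, with its end at crop column ~270 and the stop face at ~222, a gap of roughly 20–25 mm. Sliding slowly.

```bash
python3 -m creep '[0,-0.5,-0.8,0,0,-0.5,-1.6,0,0,-0.5,-2.4,0,0,-0.5,-3.2,0,0,-0.5,-4,0,0,-0.5,-4.8,0,0,-0.5,-5.6,0,0,-0.5,-6.4,0]'
python3 -m creep '[0,0,-0.8,0,0,0,-1.6,0,0,0,-2.4,0,0,0,-3.2,0,0,0,-4,0,0,0,-4.8,0]'
```

```text
clock: 19.03
tcp_pos: [0.4993, -0.124, 0.0254]
orientation: [-1.559, -0.221, 0.222]
ft_force: [-3.3, 0.2, -0.5]
opening: 0.0388
clock: 19.53
tcp_pos: [0.5011, -0.1288, 0.0258]
orientation: [-1.559, -0.222, 0.222]
ft_force: [-3.2, 1.4, 0.8]
opening: 0.0386
```

```bash
python3 -m creep '[0,0,-0.6,0,0,0,-1.2,0,0,0,-1.8,0]'
python3 -m creep '[0,0,0,0]'
```

```text
clock: 19.78
tcp_pos: [0.5015, -0.1304, 0.0257]
orientation: [-1.559, -0.222, 0.222]
ft_force: [-3.5, 1.7, 1.4]
opening: 0.0387
clock: 19.87
tcp_pos: [0.5016, -0.1305, 0.0257]
orientation: [-1.56, -0.222, 0.222]
ft_force: [-3.7, 0.8, 1.3]
opening: 0.0391
```

```bash
cat > g.py <<'E'
from h import *
import sys
f=telemetry.state()["ft_force"]; a=-.279*f[0]+.96*f[1]; print("along",round(a,1)); sys.exit(a>4.5)
E
python3 -m creep '[-0.5,0,-0.4,0,-0.5,0,-0.8,0]'|grep -v ori && python3 g.py && 
python3 -m creep '[0,0,-0.6,0,0,0,-1.2,0]'|grep ft && python3 g.py && 
python3 -m creep '[0,0,-0.6,0,0,0,-1.2,0]'|grep ft && python3 g.py && 
python3 -m creep '[0,0,-0.6,0,0,0,-1.2,0]'|grep ft && python3 g.py && 
python3 -m creep '[0,0,-0.6,0,0,0,-1.2,0]'|grep ft && python3 g.py && 
python3 -m creep '[0,0,-0.6,0,0,0,-1.2,0]'|grep -v ori && python3 g.py
```

```text
clock: 20.03
tcp_pos: [0.5019, -0.1316, 0.0258]
ft_force: [-1.1, -0.4, -0.5]
opening: 0.0387
along -0.1False
```

```bash
sed -i 's/sys.exit(a>4.5)/sys.exit(int(a>4.5))/' g.py
python3 -m creep '[0,0,-0.6,0,0,0,-1.2,0]'|grep ft && python3 g.py && 
python3 -m creep '[0,0,-0.6,0,0,0,-1.2,0]'|grep ft && python3 g.py && 
python3 -m creep '[0,0,-0.6,0,0,0,-1.2,0]'|grep ft && python3 g.py && 
python3 -m creep '[0,0,-0.6,0,0,0,-1.2,0]'|grep ft && python3 g.py && 
python3 -m creep '[0,0,-0.6,0,0,0,-1.2,0]'|grep -v ori && python3 g.py
```

```text
ft_force: [-0.5, 1.7, -1.5]
along 1.7
ft_force: [0.1, 0.5, -1.8]
along 0.4
ft_force: [0.5, -0.8, -1.8]
along -0.9
ft_force: [-0.1, -0.5, -1.8]
along -0.5
clock: 20.87
tcp_pos: [0.5031, -0.1372, 0.0257]
ft_force: [-0.5, 0.5, -2.4]
opening: 0.0384
along 0.6
```

```bash

python3 -m creep '[0,0.3,-0.6,0,0,0.3,-1.2,0]'|grep ft && python3 g.py && 
python3 -m creep '[0,0,-0.6,0,0,0,-1.2,0]'|grep ft && python3 g.py && 
python3 -m creep '[0,0,-0.6,0,0,0,-1.2,0]'|grep ft && python3 g.py && 
python3 -m creep '[0,0,-0.6,0,0,0,-1.2,0]'|grep ft && python3 g.py && 
python3 -m creep '[0,0,-0.6,0,0,0,-1.2,0]'|grep ft && python3 g.py && 
python3 -m creep '[0,0,-0.6,0,0,0,-1.2,0]'|grep ft && python3 g.py && 
python3 -m creep '[0,0,-0.6,0,0,0,-1.2,0]'|grep ft && python3 g.py && 
python3 -m creep '[0,0,-0.6,0,0,0,-1.2,0]'|grep -v ori && python3 g.py
```

```text
ft_force: [0.4, -0.1, -1.9]
along -0.2
ft_force: [-1.0, -0.9, -1.3]
along -0.6
ft_force: [-0.8, 0.7, -1.6]
along 0.9
ft_force: [-0.2, 2.5, 0.4]
along 2.4
ft_force: [-1.9, 6.7, 1.3]
along 6.9
```

Contact with the stop at 6.9 N. Releasing the tube and rising.

```bash
python3 -m creep '[0,0,0.2,0,0,0,0.3,0]'; python3 g.py
python3 -m creep '[0,0,0,0,0,0,0,0,0,0,0,0,0,0,0,0,0,0,0,0]' 0.8
python3 -m creep '[0,-10,0,0,0,-30,0,0,0,-60,0,0,0,-95,0,0,0,-125,0,0,0,-145,0,0,0,-150,0,0,0,-150,0,0]'
python3 - <<'E'
from h import *
p,r=tool();w=eyes.camera("wrist");b=eyes.camera("top");a=eyes.camera("scene")
im=np.hstack([cv2.resize(w["frame"],(480,360)),cv2.resize(a["frame"][180:280,140:260],(320,267))[:,:] if 0 else cv2.copyMakeBorder(cv2.resize(a["frame"][180:280,140:260],(320,267)),0,93,0,0,cv2.BORDER_CONSTANT)])
cv2.imwrite("pics/c1.png",im[:,:,::-1]);print(p,r.as_matrix().round(3).tolist())
for q in["tube_mid","saddle_mid","post_top","knob_mid"]:print(q,[(np.round(d["point"],4).tolist(),round(d["score"],2)) for d in models.place_of(q,w)[:3]])
print([np.round(d["point"],4).tolist() for c in(a,b) for d in models.place_of("knob_mid",c)[:1]])
E
```

```text
clock: 21.87
tcp_pos: [0.504, -0.1415, 0.0252]
orientation: [-1.557, -0.221, 0.223]
ft_force: [-1.4, 4.9, 1.0]
opening: 0.0389
along 5.1
clock: 22.28
tcp_pos: [0.5006, -0.1434, 0.0241]
orientation: [-1.559, -0.215, 0.229]
ft_force: [-8.8, -3.0, -0.2]
opening: 0.0682
clock: 22.95
tcp_pos: [0.5068, -0.1439, 0.1785]
orientation: [-1.564, -0.226, 0.217]
ft_force: [0.1, -0.4, -0.8]
opening: 0.0684
[ 0.50684016 -0.14387089  0.17846714] [[0.96, 0.007, -0.278], [0.278, -0.003, 0.96], [0.005, -1.0, -0.005]]
tube_mid [([0.4989, -0.1341, 0.0394], 0.8)]
saddle_mid []
post_top [([0.5747, -0.1266, 0.0608], 0.93)]
knob_mid [([0.5564, -0.0018, 0.0927], 0.64)]
[[0.5514, 0.0, 0.0888], [0.5523, -0.0028, 0.0961]]
```

View pics/c1.png

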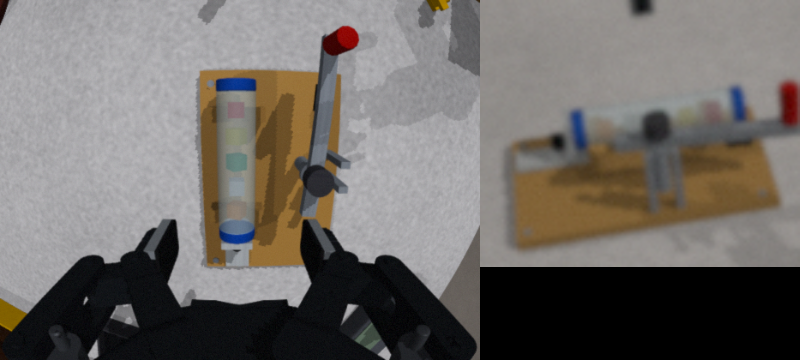

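The tube's far end is at the stop plate (wrist view (236,235)). The opening finger nudged the bar a few degrees further aside: the knob is now at about (0.553,−0.002). Moving above it.

```bash
python3 -c "
from h import *
p,r=tool();print(to([.553,-.0015,p[2]]))"
python3 -m creep '[10,0,20,0.2,20,0,46,0.4,30,0,72,0.6,40,0,98,0.8,50,0,114,0.8,84,0,125,0.8,84,0,125,0.8,84,0,125,0.8]'
python3 - <<'E'
from h import *
p,r=tool();w=eyes.camera("wrist");
print(p,r.as_matrix().round(3).tolist())
print([(np.round(d["point"],4).tolist(),round(d["score"],2)) for d in models.place_of("knob_mid",w)[:3]],to([.553,-.0015,p[2]]))
E
```

```text
[ 86.3   0.  121.6]
clock: 24.07
tcp_pos: [0.551, 0.0018, 0.175]
orientation: [-1.565, -0.157, 0.158]
ft_force: [-1.4, -0.7, 0.2]
opening: 0.0682
[0.55101645 0.00181385 0.17495362] [[0.98, -0.001, -0.2], [0.2, -0.0, 0.98], [-0.001, -1.0, -0.0]]
[([0.697, 0.1511, -0.0007], 0.74), ([0.5567, -0.0031, 0.0941], 0.72), ([0.5748, -0.1252, 0.0607], 0.27)] [ 2.6 -0.  -2.7]
```

```bash
python3 -m creep '[3.3,15,-3,0,3.3,35,-3,0,3.3,55,-3,0,3.3,72,-3,0,3.3,84,-3,0,3.3,90,-3,0,3.3,92,-3,0,3.3,92,-3,0]' 0.8
python3 -m creep '[0,0,0,0,0,0,0,0,0,0,0,0,0,0,0,0,0,0,0,0,0,0,0,0,0,0,0,0,0,0,0,0]' 0 80
python3 - <<'E'
from h import *
p,r=tool();s=telemetry.state();print(p,s["opening"],s["ft_force"],s["ft_torque"])
v=p[:2]-[.577,-.1237];print(np.hypot(*v),np.degrees(np.arctan2(v[1],v[0])),np.degrees(np.arctan2(*r.as_matrix()[1::-1,0])))
E
```

```text
clock: 24.83
tcp_pos: [0.5541, -0.0018, 0.0834]
orientation: [-1.565, -0.155, 0.156]
ft_force: [0.3, -0.3, -0.1]
opening: 0.0683
clock: 25.5
tcp_pos: [0.5548, -0.0013, 0.0839]
orientation: [-1.565, -0.157, 0.155]
ft_force: [0.5, 1.0, 2.6]
opening: 0.0177
[ 0.55478275 -0.00125293  0.08393464] 0.01770133015398215 [0.45127677 1.00004042 2.57347721] [ 0.16781226 -0.03776886  0.05225479]
0.12444633334033471 100.2840752608067 11.393958309071484
```

```bash
python3 -m creep '[0,-3,0,0,0,-7,0,0,0,-11,0,0,0,-15,0,0,0,-19,0,0,0,-23,0,0,0,-26,0,0,0,-26,0,0]'
python3 - <<'E'
from h import *
p,r=tool();s=telemetry.state();print(p,s["opening"],s["ft_force"])
post=np.array([.5777,-.124,p[2]]);v=p-post;print(np.hypot(*v[:2]),np.degrees(np.arctan2(v[1],v[0])))
for base in(0,8):
  q=R.from_rotvec([0,0,np.radians(6*base)]);p0=post+q.apply(v);rr=q*r
  for k in range(1,9):
    t=R.from_rotvec([0,0,np.radians(6*(base+k))]);print(k,(rr.inv().apply(post+t.apply(v)-p0)*1000).round(1)[[0,2]],end=" ")
  print()
E
```

```text
clock: 26.17
tcp_pos: [0.5534, -0.0025, 0.1079]
orientation: [-1.567, -0.155, 0.158]
ft_force: [3.5, -4.7, -10.6]
opening: 0.0173
[ 0.55340813 -0.00251993  0.10791671] 0.017297616387341796 [  3.54911278  -4.69401582 -10.55918671]
0.12388503604756533 101.30805483457246
1 [-13.   -0.7] 2 [-25.8  -2.7] 3 [-38.3  -6. ] 4 [-50.4 -10.6] 5 [-62.  -16.5] 6 [-72.9 -23.5] 7 [-82.9 -31.7] 8 [-92.1 -40.8] 
1 [-13.   -0.7] 2 [-25.8  -2.7] 3 [-38.3  -6. ] 4 [-50.4 -10.6] 5 [-62.  -16.5] 6 [-72.9 -23.5] 7 [-82.9 -31.7] 8 [-92.1 -40.8]
```

```bash
python3 -m creep '[-13,0,-1.2,-1,-25.8,0,-3.2,-2,-38.3,0,-6.5,-3,-50.4,0,-11.1,-4,-62,0,-17,-5,-72.9,0,-24,-6,-82.9,0,-32.2,-7,-92.1,0,-41.3,-8]'
python3 -m creep '[-13,0,-0.7,-1,-25.8,0,-2.7,-2,-38.3,0,-6,-3,-50.4,0,-10.6,-4,-62,0,-16.5,-5,-72.9,0,-23.5,-6,-72.9,0,-23.5,-6,-72.9,0,-23.5,-6]'
python3 - <<'E'
from h import *
p,r=tool();s=telemetry.state();print(p,s["opening"],s["ft_force"],s["ft_torque"])
v=p[:2]-[.578,-.124];print(np.hypot(*v),np.degrees(np.arctan2(v[1],v[0])),np.degrees(np.arctan2(*r.as_matrix()[1::-1,0])))
a=.125;th=np.radians(196);print("to zero",to([.578+a*np.cos(th),-.124+a*np.sin(th),p[2]]))
E
```

```text
clock: 26.83
tcp_pos: [0.4709, -0.0601, 0.1078]
orientation: [-1.413, -0.811, 0.811]
ft_force: [5.9, -1.2, -10.6]
opening: 0.0179
clock: 27.5
tcp_pos: [0.4537, -0.1334, 0.1074]
orientation: [-1.16, -1.276, 1.274]
ft_force: [5.1, 2.3, -10.1]
opening: 0.0174
[ 0.4537355  -0.13342425  0.10739567] 0.01743077252042536 [  5.1460101    2.25753665 -10.06182912] [ 0.23057542 -0.27034394  0.20669954]
0.12462136078168447 -175.6629783832137 95.21867027536946
to zero [-25.3  -0.1  -1.8]
```

```bash
python3 -m creep '[-6.5,0,-0.2,-0.5,-13,0,-0.7,-1,-19.5,0,-1.5,-1.5,-25.3,0,-2.4,-1.9,-25.3,0,-2.4,-1.9,-25.3,0,-2.4,-1.9]'
python3 - <<'E'
from h import *
p,r=tool();s=telemetry.state();print(p,s["opening"],s["ft_force"],s["ft_torque"])
v=p[:2]-[.578,-.124];print(np.hypot(*v),np.degrees(np.arctan2(v[1],v[0])),np.degrees(np.arctan2(*r.as_matrix()[1::-1,0])))
w=eyes.camera("wrist");save(w,"w5.png",(140,100,420,310),2.8)
print([(q,[np.round(d["point"],4).tolist() for d in models.place_of(q,w)[:1]]) for q in("knob_mid","post_top","tube_mid")])
E
```

```text
clock: 28.0
tcp_pos: [0.4583, -0.1578, 0.1075]
orientation: [-1.052, -1.42, 1.419]
ft_force: [2.8, 3.1, -10.7]
opening: 0.018
[ 0.45828627 -0.15781152  0.10754626] 0.018047450703598453 [  2.79579114   3.05167187 -10.69421173] [ 0.34244152 -0.05707074  0.27781591]
0.12439693224563048 -164.2283860296962 106.666712871077
[('knob_mid', [[0.4587, -0.1569, 0.1128]]), ('post_top', []), ('tube_mid', [])]
```

View pics/w5.png

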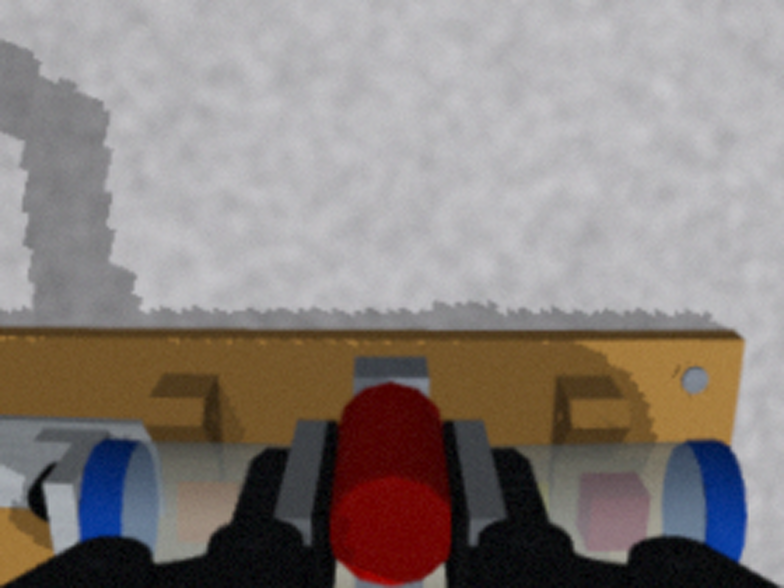

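The knob is back at its starting lifted position (0.458,−0.158). The picture shows the tube's blue cap touching the stop plate at (80,500), and the bar is square to the base edge. Lowering gently in steps.

```bash
python3 -m creep '[0,1.5,0,0,0,3,0,0,0,4.5,0,0,0,6,0,0,0,7.5,0,0,0,9,0,0,0,10,0,0,0,10,0,0]'
python3 -m creep '[0,1,0,0,0,2,0,0,0,3,0,0,0,4,0,0,0,5,0,0,0,6,0,0,0,6,0,0]'
```

```text
clock: 28.87
tcp_pos: [0.4589, -0.1595, 0.0988]
orientation: [-1.053, -1.42, 1.422]
ft_force: [-1.9, 4.3, -8.8]
opening: 0.0178
clock: 29.45
tcp_pos: [0.4589, -0.1596, 0.093]
orientation: [-1.053, -1.42, 1.422]
ft_force: [-3.3, 3.9, -8.7]
opening: 0.0175
```

```bash
python3 -m creep '[0,0.8,0,0,0,1.6,0,0,0,2.4,0,0,0,3.2,0,0,0,4,0,0,0,4,0,0]'
python3 -m creep '[0,0.4,0,0,0,0.8,0,0,0,1.2,0,0,0,1.6,0,0,0,1.6,0,0]'
```

```text
clock: 29.95
tcp_pos: [0.4588, -0.1598, 0.0899]
orientation: [-1.053, -1.42, 1.423]
ft_force: [-6.2, 4.2, -3.1]
opening: 0.0179
clock: 30.37
tcp_pos: [0.4587, -0.1599, 0.0895]
orientation: [-1.052, -1.419, 1.423]
ft_force: [-9.9, 4.9, 4.7]
opening: 0.0176
```

```bash
python3 -m creep '[0.5,-0.5,0.5,0,1,-0.8,1,0,1,-0.8,1,0]'
python3 - <<'E'
from h import *
p,r=tool();s=telemetry.state();print(p,s["opening"],s["ft_force"],s["ft_torque"],r.as_matrix().round(3).tolist())
v=p[:2]-[.578,-.124];print(np.hypot(*v),np.degrees(np.arctan2(v[1],v[0])))
a=eyes.camera("scene");b=eyes.camera("top");save(a,"s2.png",(150,165,270,265),6)
print([np.round(d["point"],4).tolist() for c in(a,b,eyes.camera("wrist")) for d in models.place_of("knob_mid",c)[:1]])
E
```

```text
clock: 30.62
tcp_pos: [0.4587, -0.1597, 0.0898]
orientation: [-1.056, -1.421, 1.423]
ft_force: [-4.0, 3.7, -2.2]
opening: 0.0176
[ 0.45870497 -0.15971532  0.08980899] 0.017633009902474395 [-4.00150986  3.67161049 -2.24973299] [0.69065151 1.20010218 0.63214831] [[-0.289, -0.0, -0.957], [0.957, -0.001, -0.289], [-0.001, -1.0, 0.001]]
0.12452665712447941 -163.33301280825475
[[0.4588, -0.1574, 0.0911], [0.459, -0.159, 0.0965]]
```

View pics/s2.png

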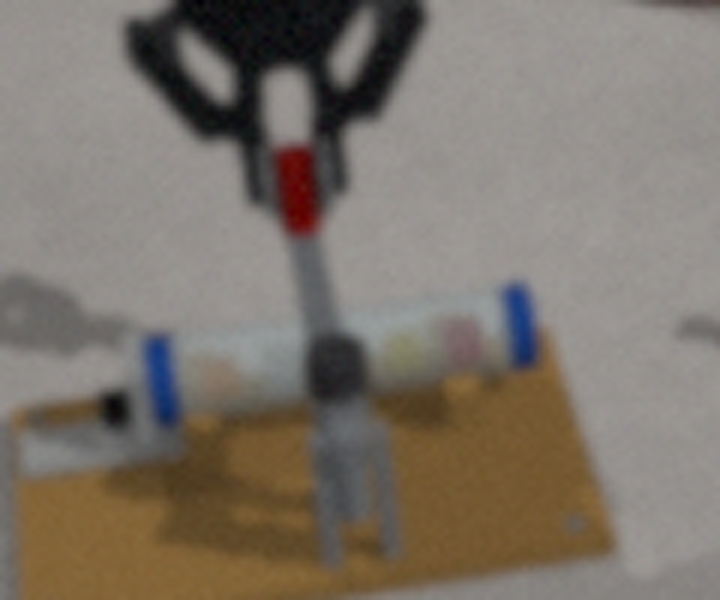

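```bash
python3 -m creep '[0.3,0.2,0.2,0,0.7,0.3,0.4,0,0.7,0.3,0.4,0,0.7,0.3,0.4,0]'
```

```text
clock: 31.25
tcp_pos: [0.4586, -0.1596, 0.0897]
orientation: [-1.058, -1.421, 1.423]
ft_force: [-4.5, 3.0, -1.9]
opening: 0.0179
```

```bash
python3 -m creep '[0.3,0.2,0.4,0,0.5,0.4,0.8,0,0.5,0.4,0.8,0]'
```

```text
clock: 31.5
tcp_pos: [0.4585, -0.1596, 0.0895]
orientation: [-1.06, -1.422, 1.423]
ft_force: [-3.8, 1.5, 1.1]
opening: 0.0178
```

```bash
python3 -m creep '[0,0,0,0,0,0,0,0,0,0,0,0,0,0,0,0,0,0,0,0]' 0.8
python3 - <<'E'
from h import *
a=eyes.camera("scene");b=eyes.camera("top");w=eyes.camera("wrist")
print([np.round(d["point"],4).tolist() for c in(a,b,w) for d in models.place_of("knob_mid",c)[:1]])
E
python3 -m creep '[0,-10,0,0,0,-30,0,0,0,-60,0,0,0,-90,0,0,0,-120,0,0,0,-140,0,0,0,-140,0,0]'
python3 - <<'E'
from h import *
a=eyes.camera("scene");b=eyes.camera("top");w=eyes.camera("wrist")
save(w,"w6.png",(130,150,430,345),2.6)
for n,c in(("s",a),("t",b),("w",w)):
  for q in["tube_mid","knob_mid","post_top","jar","meeple0"]:print(n,q,[(np.round(d["point"],4).tolist(),round(d["score"],2)) for d in models.place_of(q,c)[:5] if d["score"]>.4])
E
```

```text
clock: 31.92
tcp_pos: [0.4583, -0.1588, 0.0886]
orientation: [-1.059, -1.422, 1.421]
ft_force: [-0.4, -0.4, -0.1]
opening: 0.0684
[[0.4583, -0.1595, 0.089], [0.504, -0.1453, 0.004], [0.4626, -0.1581, 0.098]]
clock: 32.8
tcp_pos: [0.4606, -0.1599, 0.2347]
orientation: [-1.069, -1.426, 1.423]
ft_force: [0.3, -0.7, 0.7]
opening: 0.0685
s tube_mid [([0.5088, -0.1363, 0.0396], 0.93), ([0.3085, 0.2513, 0.0285], 0.87), ([0.2705, 0.5175, 0.0284], 0.75)]
s knob_mid [([0.455, -0.1586, 0.0934], 0.68), ([0.4311, 0.0474, 0.0013], 0.55)]
s post_top [([0.5785, -0.1209, 0.0653], 0.84)]
s jar []
s meeple0 [([0.6988, 0.1528, -0.0041], 0.52), ([0.4901, -0.4069, -0.0023], 0.51)]
t tube_mid [([0.5023, -0.1389, 0.0394], 0.89), ([0.3048, 0.2475, 0.0245], 0.69), ([0.274, 0.5183, 0.0251], 0.68)]
t knob_mid []
t post_top []
t jar [([0.4808, 0.4083, -0.0001], 0.58)]
t meeple0 [([0.6971, 0.1526, 0.0043], 0.6), ([0.4326, 0.0461, -0.003], 0.43)]
w tube_mid [([0.4971, -0.1341, 0.0404], 0.79)]
w knob_mid [([0.4615, -0.1599, 0.0972], 0.55)]
w post_top [([0.5773, -0.1274, 0.0644], 0.66)]
w jar []
w meeple0 [([0.4288, 0.047, 0.0008], 0.78), ([0.4909, -0.4081, -0.0004], 0.7), ([0.6966, 0.1529, 0.0046], 0.67)]
```

View pics/w6.png

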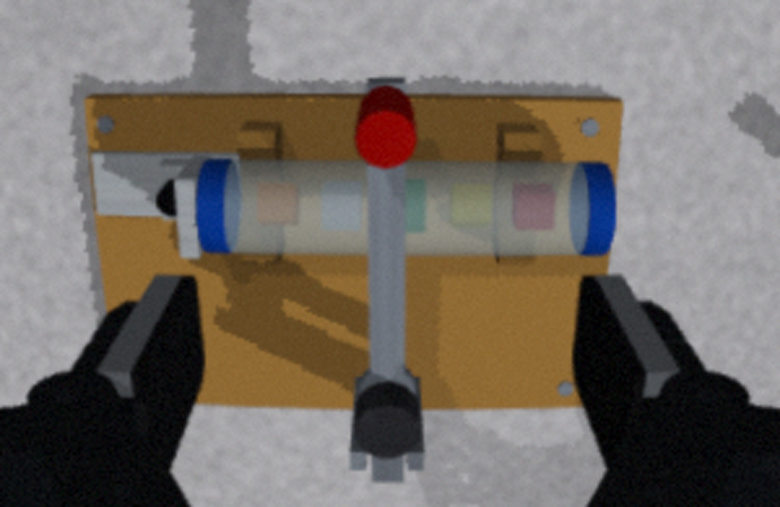

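The view shows the bar square across the tube and its tail centred between the cheeks at (387,465). The cap touches the stop plate at (197,210), and the gripper is clear. Handing in.

```bash
python3 -c "
from bench import order;print(order.sign_off())"
```

```text
the job is handed in; nothing more can be done
None
```

The dice tube is in the clamp holder with the bar down across it, and the job was handed in at about 33 s of the 72 s allowed. I lifted and turned the bar aside and laid the tube in the saddles. I slid it until it met the stop plate, then brought the bar back and let it down in small steps.

**Last checks:**
- **Tube:** in the last picture its blue cap touches the stop plate. The stop read 6.9 N at contact, with about 12 N allowed. Pressing it onto the saddles peaked at about 9 N, with 25 N allowed.
- **Bar:** the last picture shows it square across the tube, with its tail centred between the two cheeks. The hand was carrying none of the spring when I let go, so it should not have fallen.
- **Meeples and jar:** I touched neither. The red, blue and yellow meeples and the jar measured where they started, within a few mm. I did not check the green one separately at the end.

**Not quite as expected:**
- **Nudged bar:** when I let go of the tube, a finger pushed the parked bar a few degrees further aside. It stayed within its range, and I regripped the knob at its new place.
- **Height reading:** on lowering, the arm's pose put the bar about 2.5 mm higher than the expected 3 mm rest height. I took that for pose error or slight slip on the knob.
- **Brief over-press:** I pressed the bar 4.7 N past balance before easing off. I estimate that put about 13 N on the tube, with 18 N allowed.
- **Camera spread:** the three cameras' final estimates of the tube's centre differ by up to about 12 mm, more than their stated 4 mm. I relied on the picture and the contact force instead.

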